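# Load a tool battery pack into the test cradle until both latches click

### The job

Load the tool battery pack that lies on its side into the test cradle: keep it lying on that side, bring it in head first from the cradle's open end and slide it along the bed past the two sprung latches until both have clicked back in behind its flat end. Push gently and by feel, for the contacts in the socket are easily bent, then let go and leave the other things where they stand.

Things in the scene. Friction and masses are not known exactly. Their poses are not given: they have to be found in the camera images.
- pack: grey power-tool battery pack, 0.5 kg, on its side: a block 128 long, 68 wide (72 over ribs) and 92 high as it lies, with a narrower terminal head (36 wide, 56 high, 15 long) on one end. Take it from above across the 68. Origin: on the flat end away from the head, mid-width, 47 above the underside; z axis lengthwise to the head, x axis down as it lies.
- pack_base (a point): centre of the pack's flat end (without the head), 46 above the underside as it lies. pack_base to pack_head is the long axis; halfway lies the middle of the 128 mm block.
- pack_head (a point): centre of the shoulder from which the head stands out, 128 from pack_base, 46 above the underside as it lies; the head reaches 15 further.
- cradle: test cradle: grey slotted sub-plate (285x136x10) fixed to the bench, on it a nest (bed, cheeks, socket, two latches). Origin: on the bench under the plate; x along the bed from the open end to the socket, z up. The nest is clamped up to 10 mm further in or out along x than the x values given below, differently each time and not measured: find the depth by feel.
- bed_mouth (a point): open end of the nest's black bed, on its top (nest in mid-slot): cradle x -150, y 0, z 20. Bed 66 wide. Past the latches, two steel cheeks guide the pack, 71.5 apart, z 20 to 60, from x -25 (flared mouth from x -41) to the socket.
- socket_face (a point): foot of the black socket face (nest in mid-slot): cradle x +66, y 0, z 20; socket 90 tall. The face stops the pack's shoulder; its recess (41 wide, z 40.5 to 103.5) takes the head, sprung contacts inside. The latches click 2.5 before the shoulder meets the face. The way in takes 1 to 6 N (more if the weight drags), the last 6 mm 5 to 10, then it rises steeply. Push 10 to 15 N, never over 20.
- latch_left (a joint): sprung pawl on the cradle's +y side: steel strut, z 32 to 54, upright pivot at cradle x -112, y 52, slanting in to a nose at x -64 that stands 4 inside the pack's side (59.6 between noses). The pack wedges it outward going in. 0 rad: sprung in (cradle empty, or clicked behind the pack); about 0.09: held aside by the pack. Clicked, the pack may settle back 2.5 mm against it. Noise 0.01.
- latch_right (a joint): the same latch mirrored on the -y side (pivot at y -52), same values.
- standing_pack: a second pack like it, standing upright, 95x72x143, a bystander. Origin: centre of its underside.
- solder_reel: reel of solder wire with blue flanges, 49 across, 30 high, a bystander. Origin: centre of its underside.
- flux_jar: small round jar with a screw lid, 44 across, 34 high, a bystander. Origin: centre of its underside.
Mind the look-alikes: they are no part of the job. Leave any yellow look-alike of the pack alone.

How it is judged:
By the outcome, as a careful person would: the job done as asked, in the order asked, and still so for the second after the job is handed in, with the robot touching nothing.
It also fails if it takes over 45 s, if anything falls off the work surface, if the arm or the gripper's body presses on something with over 40 N, if the wrist force passes 120 N, or if a joint passes its speed limit or range.

### The arm

A 6-joint arm with a two-finger parallel gripper is mounted at the origin on a cart in front of the work surface, level with it; the furniture and walls round the work are solid. World frame = base frame: x ahead of the robot, y to its left, z up, the work surface at z = 0. Lengths are in m, angles in rad, forces in N, time in s.
With the tool pointing down it reaches from about 0.25 to 0.725 m from the base axis. Payload 9.7 kg.
Tool frame: the origin (TCP) lies midway between the tips of the shut fingers; the grasp point (between the pads) lies ctrl.grasp_offset behind it (ctrl.grasp_offset is the distance from the TCP to the grasp point, in m); z points along the fingers, y is the line along which they close (so a half turn about z gives the same grasp; the last joint's range is limited). The gripper opens to 85 mm and grips with 20 to 120 N. Pads are 22 mm wide; open, the fingers measure 114 mm over their backs; the gripper's body (76 mm by 85 mm) begins 54 mm behind the grasp point. The pads swing forward as they close: fully open they stand 13 mm farther back than shut.
Start: joints at [-1.167, 0.087, 0.176, 1.66, 0, 1.571], TCP at [0.216, -0.506, 0.231] pointing down, gripper open.
Joint ranges: [-3.13, 3.13], [-0.85, 1.81], [-1.15, 1.24], [-2.2, 2.28], [-1.44, 1.52], [-3.14, 3.14]. Speed limits (rad/s): [2.22, 2.22, 2.57, 3.14, 3.14, 3.14].

### API

Orientations are given as a unit quaternion [w, x, y, z].
In Python, from station import ctrl gives the robot as it stands. The module is installed in compiled form; this text tells all that it offers.
- The arm moves only by the shell command python3 -m crank 'ROWS' [FORCE]. ROWS is JSON, a list of rows, each an object with "slide": the shift along the tool's x, y, z in mm, a list of three; "rotation": the turn, a rotation vector about the tool's x, y, z in degrees, a list of three; "grip": the finger opening in mm, from 0 to 85.4. A call has 1 to 20 rows; each row shifts and turns the commanded pose from where the row before left it, along the tool's axes as they then stand; what a row does not reach is not made up. A row lasts 1/8 s, in which the tool goes at most 62.5 mm and 10.7 degrees, less where a joint would pass 70% of its speed; a pose out of reach is approached as far as the arm can. A call with a gripper value outside its range is refused whole. The fingers move at their own pace and stop on an object; FORCE is the grip in N (left out, the last holds). Time passes only in rows, so rows that do not move let the fingers close. It gives the time, the measured TCP pose, the force, the opening and the grip force at its end, in the units of the state.
- ctrl.sense(): the state, without advancing time (a new reading comes with each control period).
- ctrl.snapshot(name): name is "scene" or "side" or "wrist"; returns (picture, depth): 420x560x3 uint8, blue, green, red; 420x560 float32, m along the optical axis (not along the pixel's ray), 0 where there is no reading.
- ctrl.calibration(name): a dict with "mtx" (3x3 intrinsics, pixels), "pose" (4x4, takes a point from camera to world coordinates); the wrist camera has in their place "T_tool_cam" (4x4, takes a point from camera to tool coordinates, whose origin is the TCP and whose axes are the flange's). Camera axes: x right, y up, looking along -z (the intrinsics and any distortion apply to the point x, -y, -z); pixel columns grow to the right and rows downward; lengths in m; the calibration is good to about 2 mm. A picture is of the moment at which its call begins: read the wrist's pose just before it. calibration takes no time and is no camera call.
- ctrl.hand_in(): hands the job in; it is judged then, once.
The state is a dict: "time_s": time; "joints": joint angles; "joint_velocities": joint speeds; "joint_torque": joint torques, N m; "position": TCP position; "tcp_rot": TCP orientation; "wrist_force": force on the tool from outside, world axes, zero at the start; "moment": the same for the moment, N m; "gripper_width": finger opening in m; "finger_force": force on a finger pad.
Only numpy, scipy, OpenCV 4.12 (cv2) and the standard library are available. Lean on these libraries where they do the work, as an engineer would, in place of code of your own. Each camera call takes 0.05 s, during which the arm holds its last target. There are 200 camera calls.

## Working session

There is one attempt and no reset: what is moved stays moved. The work goes in short steps, Python scripts to look and compute and a shell command to move; the robot and the scene stay as the last step left them, time stands still between calls to the robot, and variables do not carry over. Pictures are saved under pics/ and viewed, at most 10 in all, crops included, and the job is handed in when it is done.

```bash
mkdir -p pics
cat > h.py <<'E'
import numpy as np, cv2
from station import ctrl
from scipy.spatial.transform import Rotation as R
def grab(n):
    s=ctrl.sense(); im,d=ctrl.snapshot(n); c=ctrl.calibration(n)
    if n=="wrist":
        q=s["tcp_rot"]; T=np.eye(4); T[:3,:3]=R.from_quat([q[1],q[2],q[3],q[0]]).as_matrix(); T[:3,3]=s["position"]
        P=T@np.array(c["T_tool_cam"])
    else: P=np.array(c["pose"])
    return im,d,np.array(c["mtx"]),P
def cloud(d,K,P):
    v,u=np.mgrid[:d.shape[0],:d.shape[1]]
    x=(u-K[0,2])/K[0,0]*d; y=-(v-K[1,2])/K[1,1]*d
    p=np.stack([x,y,-d],-1); w=p@P[:3,:3].T+P[:3,3]; w[d==0]=np.nan; return w
def ray(u,v,K,P,z):
    r=P[:3,:3]@np.array([(u-K[0,2])/K[0,0],-(v-K[1,2])/K[1,1],-1]); o=P[:3,3]
    return o+r*(z-o[2])/r[2]
E
python3 - <<'E'
from h import *
print(ctrl.sense(), ctrl.grasp_offset)
for n in("scene","side"):
    im,d,K,P=grab(n); cv2.imwrite(f"pics/{n}0.png",im); np.savez(f"{n}0.npz",im=im,d=d,K=K,P=P); print(n,P.round(3).tolist(),K.round(1).tolist(),(d==0).mean(),{k:v for k,v in ctrl.calibration(n).items() if k not in("mtx","pose")})
E
```

```text
{'time_s': 0.0, 'joints': array([-1.16702603e+00,  8.74695085e-02,  1.75121645e-01,  1.65979940e+00,
        2.70563202e-05,  1.57082418e+00]), 'joint_velocities': array([ 0.00022868,  0.00071649, -0.00215969,  0.00144404,  0.00056078,
        0.00014432]), 'joint_torque': array([ 2.56618318e-03, -5.20385563e+01,  4.64808404e+01,  1.63501682e-02,
        1.66265731e-04,  1.77231550e-05]), 'position': array([ 0.21600419, -0.50555539,  0.23057148]), 'tcp_rot': array([-6.64463261e-04,  9.79692886e-01,  2.00502848e-01, -1.22198951e-04]), 'wrist_force': array([-0.03787642, -0.05789319, -0.000373  ]), 'moment': array([-0.03901341,  0.00934305,  0.02031025]), 'finger_force': 0.0, 'gripper_width': 0.08504124662857536} 0.0187
scene [[-0.571, 0.424, -0.703, -0.564], [-0.82, -0.268, 0.505, 0.97], [0.025, 0.865, 0.501, 0.881], [0.0, 0.0, 0.0, 1.0]] [[491.8, 0.0, 276.5], [0.0, 491.8, 198.6], [0.0, 0.0, 1.0]] 0.0040391156462585035 {}
side [[1.0, -0.024, 0.017, 0.591], [0.028, 0.576, -0.817, -0.88], [0.01, 0.817, 0.577, 0.816], [0.0, 0.0, 0.0, 1.0]] [[402.2, 0.0, 284.0], [0.0, 402.2, 203.8], [0.0, 0.0, 1.0]] 0.004056122448979592 {}
```

View pics/scene0.png

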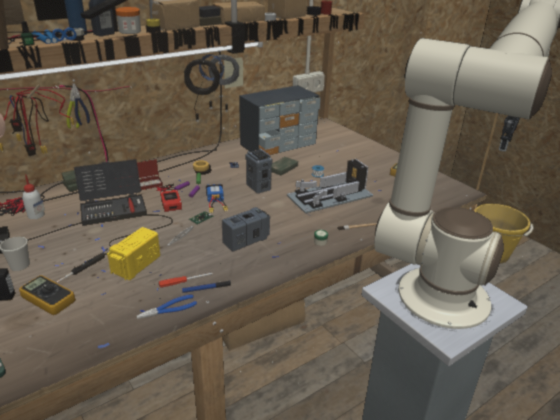

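View pics/side0.png

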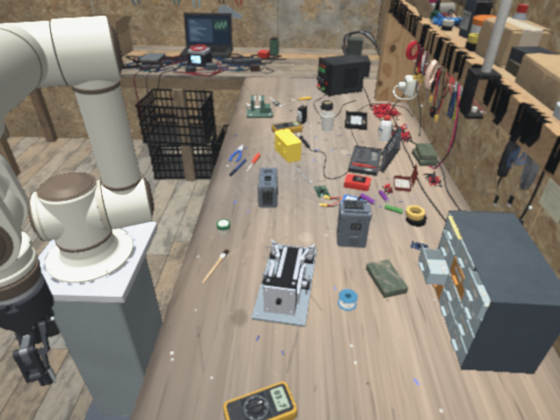

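Scene view: the grey pack lying on its side is at (246,228), and at (268,188) in the side view. The standing pack is at (258,172) and (353,222), the yellow look-alike at (134,253) and (288,146). The cradle is at (330,190) and (287,280), with its socket to the right in the scene view, towards −y. The lying grey block fits the description, and I'll confirm it in a crop.

Run:
```python
from h import *
a=np.load("scene0.npz");b=np.load("side0.npz")
c1=cv2.resize(a["im"][150:260,210:380],None,fx=4,fy=4,interpolation=cv2.INTER_CUBIC)[:,:]
c2=cv2.resize(b["im"][160:330,220:330],None,fx=3.4,fy=3.4,interpolation=cv2.INTER_CUBIC)
c1=cv2.resize(c1,(420,272)); 
out=np.zeros((580,800,3),np.uint8); out[:272,:420]=c1; out[:578,424:424+374]=c2[:578,:374]
# bird's-eye height map from both clouds
for z,n in((a,"scene"),(b,"side")):
    w=cloud(z["d"],z["K"],z["P"]); 
    if n=="scene": W=[w.reshape(-1,3)]
    else: W.append(w.reshape(-1,3))
H=np.zeros((300,420))
for w in W:
    m=(w[:,0]>.2)&(w[:,0]<.8)&(w[:,1]>-.42)&(w[:,1]<.42)&(w[:,2]<.2)&(w[:,2]>.004)
    q=w[m]; np.maximum.at(H,(((q[:,0]-.2)/.002).astype(int),((q[:,1]+.42)/.002).astype(int)),q[:,2])
bm=cv2.applyColorMap((H/.15*255).clip(0,255).astype(np.uint8),cv2.COLORMAP_JET)
out[280:580,:420]=bm
cv2.imwrite("pics/c1.png",out)
```

```text
(no output)
```

View pics/c1.png

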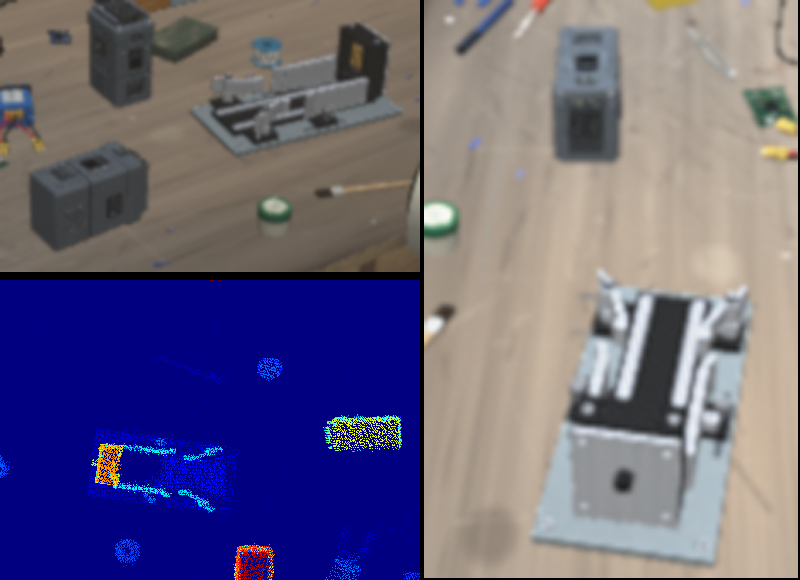

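The crop confirms it. The grey block lies with its flat end away from the cradle, and a dark terminal head shows on the end facing the side camera (−y). The cradle's open end faces the pack, with its socket at −y. Next I fit the poses.

```bash
cat > fit.py <<'E'
from h import *
def packfit(w,x0,x1,y0,y1,zl):
    q=w.reshape(-1,3); q=q[~np.isnan(q[:,0])]
    q=q[(q[:,0]>x0)&(q[:,0]<x1)&(q[:,1]>y0)&(q[:,1]<y1)]
    t=q[(q[:,2]>zl)]
    zt=np.median(t[:,2]); t=t[abs(t[:,2]-zt)<.008]
    (c,s,a)=cv2.minAreaRect((t[:,:2]*1000).astype(np.float32)); return q,zt,c,s,a
E
python3 - <<'E'
from fit import *
for n in("scene","side"):
    z=np.load(n+"0.npz"); w=cloud(z["d"],z["K"],z["P"])
    q,zt,c,s,a=packfit(w,.42,.6,.18,.42,.08); print(n,"pack top",zt,c,s,a)
    for lo,hi in((.02,.035),(.035,.055),(.055,.07),(.08,.1)):
        m=(q[:,2]>lo)&(q[:,2]<hi); p=q[m]; 
        print("  z",lo,"y pct",np.percentile(p[:,1],[1,5,50,95,99]).round(3),"x",np.percentile(p[:,0],[1,99]).round(3),m.sum())
    # near-end profile: x-range of points by y
    for y in np.arange(.215,.26,.005):
        p=q[(abs(q[:,1]-y)<.0025)&(q[:,2]>.01)]
        if len(p): print("  y %.3f x %.3f..%.3f z %.3f..%.3f n%d"%(y,p[:,0].min(),p[:,0].max(),p[:,2].min(),p[:,2].max(),len(p)))
    q=w.reshape(-1,3);q=q[~np.isnan(q[:,0])]; q=q[(q[:,0]>.45)&(q[:,0]<.75)&(q[:,1]>-.28)&(q[:,1]<.1)]
    print("bench z",np.median(q[q[:,2]<.006][:,2]))
    m=(q[:,2]>.0065)&(q[:,2]<.014); print("plate",cv2.minAreaRect((q[m][:,:2]*1000).astype(np.float32)),np.median(q[m][:,2]))
    t=q[q[:,2]>.095]; print("socket top",cv2.minAreaRect((t[:,:2]*1000).astype(np.float32)),t[:,2].max())
    for side,(xa,xb) in(("lo",(.5,.57)),("hi",(.57,.65))):
        t=q[(q[:,2]>.053)&(q[:,2]<.066)&(q[:,1]>-.17)&(q[:,1]<-.10)&(q[:,0]>xa)&(q[:,0]<xb)]
        if len(t)>5: print("cheek",side,np.polyfit(t[:,1],t[:,0],1),np.median(t,0).round(4),t[:,1].min(),t[:,1].max(),len(t))
    for nm,(xa,xb,ya,yb) in dict(jar=(.34,.40,.08,.15),reel=(.69,.79,-.23,-.12),stand=(.7,.8,.02,.15)).items():
        qq=w.reshape(-1,3); t=qq[(qq[:,0]>xa)&(qq[:,0]<xb)&(qq[:,1]>ya)&(qq[:,1]<yb)&(qq[:,2]>.015)]
        if len(t): print(nm,t.min(0).round(3),t.max(0).round(3))
E
```

```text
scene pack top 0.08976778915368255 (508.3489990234375, 311.8279113769531) (68.49361419677734, 138.40927124023438) 0.27835017442703247
  z 0.02 y pct [0.242 0.253 0.337 0.381 0.381] x [0.473 0.534] 182
  z 0.035 y pct [0.242 0.253 0.332 0.38  0.382] x [0.472 0.533] 268
  z 0.055 y pct [0.243 0.253 0.331 0.38  0.382] x [0.472 0.533] 205
  z 0.08 y pct [0.245 0.26  0.32  0.377 0.38 ] x [0.475 0.538] 573
  y 0.235 x 0.500..0.528 z 0.078..0.078 n3
  y 0.240 x 0.484..0.537 z 0.012..0.080 n24
  y 0.245 x 0.482..0.528 z 0.015..0.084 n23
  y 0.250 x 0.480..0.487 z 0.012..0.090 n14
  y 0.255 x 0.474..0.540 z 0.012..0.091 n31
  y 0.260 x 0.474..0.540 z 0.012..0.094 n39
bench z -0.8167049579607778
plate ((621.2179565429688, -64.17369079589844), (249.66726684570312, 321.5464172363281), 1.3698443174362183) 0.010048319824321972
socket top ((637.2133178710938, -57.55303955078125), (374.601806640625, 88.85076141357422), 63.19528579711914) 0.14418827727267214
cheek lo [0.14262319 0.55803186] [ 0.5389 -0.1306  0.0574] -0.16922124784743742 -0.10037383843358694 46
cheek hi [0.13727594 0.63582358] [ 0.617
[... 851 characters left out ...]
z 0.014..0.097 n56
  y 0.260 x 0.476..0.530 z 0.086..0.096 n16
bench z 9.689339359097993e-05
plate ((623.8442993164062, -88.998291015625), (312.7849426269531, 308.6585998535156), 13.888282775878906) 0.009936161246672293
socket top ((642.7548217773438, -62.60504150390625), (380.2572021484375, 82.92284393310547), 62.711143493652344) 0.14499421632086007
cheek lo [0.14534722 0.55827301] [ 0.5413 -0.1166  0.0594] -0.1330781658819078 -0.10033002040102201 32
cheek hi [0.13869929 0.63750763] [ 0.6196 -0.1362  0.0601] -0.16867730283960758 -0.10291070283443748 61
jar [0.357 0.095 0.016] [0.398 0.139 0.039]
reel [ 0.718 -0.189  0.015] [ 0.765 -0.143  0.035]
stand [0.73  0.047 0.015] [0.8   0.12  0.146]
```

```bash
python3 -m crank '[{"slide":[0,0,-10],"rotation":[0,0,-9.6],"grip":85},{"slide":[0,0,-10],"rotation":[0,0,-9.6],"grip":85},{"slide":[0,0,-10],"rotation":[0,0,-9.6],"grip":85},{"slide":[0,0,-10],"rotation":[0,0,-9.6],"grip":85},{"slide":[0,0,-10],"rotation":[0,0,-9.6],"grip":85},{"slide":[0,0,-10],"rotation":[0,0,-9.6],"grip":85},{"slide":[0,0,0],"rotation":[0,0,-9.6],"grip":85},{"slide":[45,40,0],"rotation":[0,0,0],"grip":85},{"slide":[45,40,0],"rotation":[0,0,0],"grip":85},{"slide":[45,40,0],"rotation":[0,0,0],"grip":85},{"slide":[45,40,0],"rotation":[0,0,0],"grip":85},{"slide":[45,40,0],"rotation":[0,0,0],"grip":85},{"slide":[45,40,0],"rotation":[0,0,0],"grip":85},{"slide":[45,40,0],"rotation":[0,0,0],"grip":85},{"slide":[45,40,0],"rotation":[0,0,0],"grip":85},{"slide":[0,0,0],"rotation":[0,0,0],"grip":85}]'
python3 - <<'E'
from h import *
s=ctrl.sense(); print(s["joints"].round(3),s["position"])
im,d,K,P=grab("wrist"); cv2.imwrite("pics/w1.png",im); np.savez("w1.npz",im=im,d=d,K=K,P=P); print(P.round(3).tolist(),K[0,0],ctrl.calibration("wrist")["T_tool_cam"].round(3).tolist())
E
```

```text
time_s: 2.1
position: [0.5358, -0.1408, 0.2898]
tcp_rot: [-0.001, 0.703, 0.711, -0.0]
wrist_force: [0.4, -1.1, -0.0]
gripper_width: 0.0848
finger_force: 0.0
[-2.570e-01  1.310e-01  3.390e-01  1.781e+00  1.000e-03  1.303e+00] [ 0.53581192 -0.14078509  0.28983608]
[[1.0, -0.01, -0.003, 0.535], [0.01, 0.949, 0.315, -0.059], [0.0, -0.315, 0.949, 0.431], [0.0, 0.0, 0.0, 1.0]] 296.7928184703402 [[-0.0, 0.949, 0.316, 0.082], [1.0, 0.001, -0.002, -0.0], [-0.002, 0.316, -0.949, -0.141], [0.0, 0.0, 0.0, 1.0]]
```

View pics/w1.png

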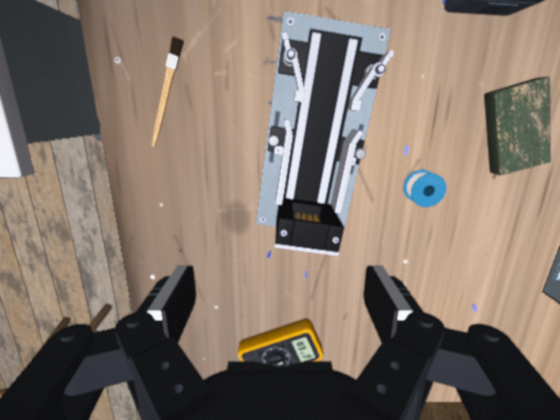

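The wrist view shows the cradle from above. The open end is at the top (bed mouth about (335,32)), the latches are at (292,65) and (372,78), and the socket is at (309,230). The reel is at (425,188), clear of the way in.

Run:
```python
from fit import *
z=np.load("w1.npz"); im,d,K,P=z["im"],z["d"],z["K"],z["P"]; w=cloud(d,K,P)
hsv=cv2.cvtColor(im,cv2.COLOR_BGR2HSV)
roi=np.zeros(d.shape,bool); roi[5:262,245:400]=1
for zl,zh,nm in((.006,.0145,"plate"),):
    m=roi&(w[...,2]>zl)&(w[...,2]<zh); m=cv2.morphologyEx(m.astype(np.uint8),cv2.MORPH_OPEN,np.ones((3,3)))
    ys,xs=np.nonzero(m); r=cv2.minAreaRect((w[ys,xs,:2]*1000).astype(np.float32)); print(nm,r,np.median(w[ys,xs,2])); print(cv2.boxPoints(r))
# colour plate rect via pixels: 4 corners rays at z=.01
m=(roi&(w[...,2]>.005)).astype(np.uint8); cs,_=cv2.findContours(m,0,2); c=max(cs,key=cv2.contourArea)
print("outline",[ (p[0].tolist(), ray(*p[0],K,P,.01)[:2].round(4).tolist()) for p in cv2.approxPolyDP(c,6,True)])
# work in axis frame from plate
th=np.arctan2(-.99,-.139)
for ex in np.linspace(0,0,1):
  pass
# white rails/cheeks: profile across x per y rows
for y in (-.20,-.18,-.16,-.14,-.12,-.10,-.04,.0,.04):
    q=w[roi&(abs(w[...,1]-y)<.002)]; q=q[np.argsort(q[:,0])]
    out=[]
    for lo,hi in((.05,.07),(.015,.03)):
        t=q[(q[:,2]>lo)&(q[:,2]<hi)]; g=np.split(t,np.nonzero(np.diff(t[:,0])>.006)[0]+1) if len(t) else []
        out.append([(round(k[0,0],4),round(k[-1,0],4)) for k in g])
    print(y,out)
# socket face top
t=w[roi&(w[...,2]>.095)]; r=cv2.minAreaRect((t[:,:2]*1000).astype(np.float32)); print("sock",r,np.median(t[:,2])); print(cv2.boxPoints(r))
```

```text
plate ((586.7595825195312, -93.91830444335938), (284.82843017578125, 135.88169860839844), 82.23411560058594) 0.008632126624200709
[[ 500.19803  -225.84583 ]
 [ 634.8335   -244.20691 ]
 [ 673.32117    38.009216]
 [ 538.68567    56.3703  ]]
outline [([285, 11], [0.5407, 0.0552]), ([256, 223], [0.5012, -0.2233]), ([276, 227], [0.5316, -0.2295]), ([275, 247], [0.5303, -0.2632]), ([337, 255], [0.6281, -0.2761]), ([378, 79], [0.6633, -0.0201]), ([393, 53], [0.6789, 0.0105]), ([385, 52], [0.6686, 0.0115]), ([390, 30], [0.6718, 0.0361])]
-0.2 [[(np.float64(0.5736), np.float64(0.5748)), (np.float64(0.5809), np.float64(0.5829)), (np.float64(0.5891), np.float64(0.5933))], [(np.float64(0.533), np.float64(0.533))]]
-0.18 [[(np.float64(0.5357), np.float64(0.5532)), (np.float64(0.6107), np.float64(0.6176))], [(np.float64(0.5414), np.float64(0.611))]]
-0.16 [[(np.float64(0.5342), np.float64(0.5407)), (np.float64(0.6134), np.float64(0.6214))], [(np.float64(0.5454), np.float64(0.6141))]]
-0.14 [[(np.float64(0.5366), np.float64(0.5443)), (np.float64(0.616), np.float64(0.6237))], [(np.float64(0.5479), n
[... 312 characters left out ...]
.float64(0.6292))], [(np.float64(0.5349), np.float64(0.5417)), (np.float64(0.5526), np.float64(0.623)), (np.float64(0.6401), np.float64(0.6511))]]
-0.04 [[(np.float64(0.5545), np.float64(0.5629)), (np.float64(0.6261), np.float64(0.6344))], [(np.float64(0.5665), np.float64(0.6269))]]
0.0 [[(np.float64(0.5408), np.float64(0.5534)), (np.float64(0.656), np.float64(0.6631))], [(np.float64(0.5339), np.float64(0.5389)), (np.float64(0.5577), np.float64(0.6597))]]
0.04 [[], []]
sock ((571.631103515625, -202.15316772460938), (38.743003845214844, 77.72271728515625), 82.5878677368164) 0.10822480849379634
[[ 530.59546 -216.34946]
 [ 607.6687  -226.37613]
 [ 612.66675 -187.95688]
 [ 535.5935  -177.9302 ]]
```

```bash
python3 -m crank '[{"slide":[55,-3,0],"rotation":[0,0,0],"grip":85},{"slide":[55,-3,0],"rotation":[0,0,0],"grip":85},{"slide":[55,-3,0],"rotation":[0,0,0],"grip":85},{"slide":[55,-3,0],"rotation":[0,0,0],"grip":85},{"slide":[55,-3,0],"rotation":[0,0,0],"grip":85},{"slide":[55,-3,0],"rotation":[0,0,0],"grip":85},{"slide":[55,-3,0],"rotation":[0,0,0],"grip":85},{"slide":[55,-3,0],"rotation":[0,0,0],"grip":85},{"slide":[0,0,0],"rotation":[0,0,0],"grip":85}]'
python3 - <<'E'
from fit import *
im,d,K,P=grab("wrist"); cv2.imwrite("pics/w2.png",im); np.savez("w2.npz",im=im,d=d,K=K,P=P)
w=cloud(d,K,P)
q,zt,c,s,a=packfit(w,.42,.6,.18,.42,.08); print(zt,c,s,a)
for y in np.arange(.23,.4,.01):
    t=q[(abs(q[:,1]-y)<.003)&(q[:,2]>.08)]; u=q[(abs(q[:,1]-y)<.003)&(q[:,2]>.02)]
    if len(t): print("%.3f"%y,t[:,0].min().round(4),t[:,0].max().round(4),(t[:,0].min()+t[:,0].max())/2, u[:,0].min().round(4),u[:,0].max().round(4))
t=q[q[:,2]>.08]; print("y range top",t[:,1].min(),t[:,1].max()); u=q[q[:,2]>.02]; print(u[:,1].min(),u[:,1].max())
E
```

```text
time_s: 3.28
position: [0.507, 0.2978, 0.2903]
tcp_rot: [-0.0, 0.704, 0.71, -0.001]
wrist_force: [0.5, -0.6, -0.2]
gripper_width: 0.085
finger_force: 0.0
0.3627527945211543 (506.8729248046875, 300.4801330566406) (148.177001953125, 31.923439025878906) 0.7715831995010376
0.240 0.4856 0.5388 0.5121833640338145 0.4855 0.5402
0.250 0.4809 0.5393 0.5101139359379581 0.4809 0.5401
0.260 0.4784 0.5455 0.5119454445504644 0.4784 0.5455
0.270 0.4787 0.545 0.5118495295762338 0.4781 0.545
0.280 0.4812 0.5423 0.5117376353676183 0.4812 0.5423
0.290 0.4351 0.5786 0.5068609455079985 0.4351 0.5786
0.300 0.4405 0.5741 0.507311629786053 0.4405 0.5741
0.310 0.432 0.5818 0.5069381267766666 0.432 0.5818
0.320 0.4795 0.5407 0.5101242001868658 0.4795 0.5407
0.330 0.4785 0.5403 0.5093946928519318 0.4785 0.5406
0.340 0.4786 0.5398 0.5092112653824381 0.4786 0.5398
0.350 0.4775 0.5394 0.5084027987172322 0.4775 0.5394
0.360 0.4778 0.5391 0.5084187119641852 0.4778 0.5391
0.370 0.4781 0.5386 0.508375189232384 0.4781 0.5386
0.380 0.4805 0.5384 0.5094356543431671 0.479 0.5384
y range top 0.23863716221632686 0.37870783584728684
0.23577193593205512 0.37870783584728684
```

View pics/w2.png

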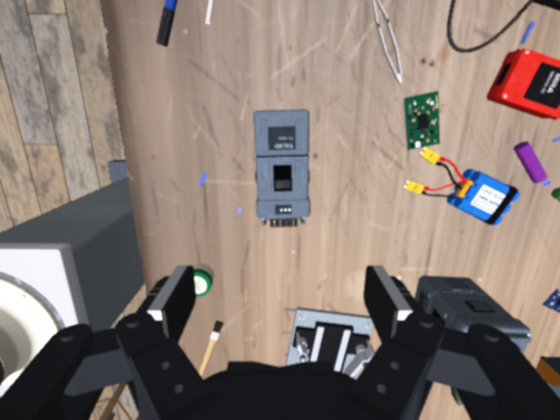

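Wrist view: pack block at columns 255–310, rows 110–218, with its head at (283,222) pointing to the cradle. It has clear room either side for the fingers. I descend and grip.

```bash
python3 -m crank '[{"slide":[14,3,40],"rotation":[0,0,-1],"grip":85},{"slide":[0,0,50],"rotation":[0,0,0],"grip":85},{"slide":[0,0,50],"rotation":[0,0,0],"grip":85},{"slide":[0,0,45],"rotation":[0,0,0],"grip":85},{"slide":[0,0,30],"rotation":[0,0,0],"grip":85},{"slide":[0,0,30],"rotation":[0,0,0],"grip":85},{"slide":[0,0,0],"rotation":[0,0,0],"grip":85},{"slide":[0,0,0],"rotation":[0,0,0],"grip":60},{"slide":[0,0,0],"rotation":[0,0,0],"grip":60},{"slide":[0,0,0],"rotation":[0,0,0],"grip":60},{"slide":[0,0,0],"rotation":[0,0,0],"grip":60}]' 60
```

```text
time_s: 4.7
position: [0.5113, 0.3097, 0.0484]
tcp_rot: [0.001, 0.699, 0.715, 0.001]
wrist_force: [0.5, -5.3, 7.8]
gripper_width: 0.0671
finger_force: 69.4
```

```bash
python3 -m crank '[{"slide":[0,0,-20],"rotation":[0,0,0],"grip":60},{"slide":[0,0,-25],"rotation":[0,0,0],"grip":60},{"slide":[0,0,0],"rotation":[0,0,4.6],"grip":60},{"slide":[0,0,0],"rotation":[0,0,4.6],"grip":60},{"slide":[-35,26,0],"rotation":[0,0,0],"grip":60},{"slide":[-35,26,0],"rotation":[0,0,0],"grip":60},{"slide":[-35,26,0],"rotation":[0,0,0],"grip":60},{"slide":[-35,26,0],"rotation":[0,0,0],"grip":60},{"slide":[-35,26,0],"rotation":[0,0,0],"grip":60},{"slide":[0,0,0],"rotation":[0,0,0],"grip":60},{"slide":[0,0,0],"rotation":[0,0,0],"grip":60}]'
python3 - <<'E'
from h import *
s=ctrl.sense(); print(s["position"],s["tcp_rot"],s["wrist_force"])
for n in("scene","side","wrist"):
    im,d,K,P=grab(n); np.savez(n+"3.npz",im=im,d=d,K=K,P=P)
    if n=="wrist": W=im
    elif n=="side": S=im
out=np.zeros((420,800,3),np.uint8); out[:,:560]=W; out[:360,562:]=cv2.resize(S[190:340,220:320],(238,360)); cv2.imwrite("pics/c3.png",out)
z=np.load("side3.npz"); w=cloud(z["d"],z["K"],z["P"]).reshape(-1,3)
dr=np.array([-.1375,-.9905]); C=np.array([.5868,-.0939]); sv=(w[:,:2]-C)@dr; tv=(w[:,:2]-C)@np.array([.9905,-.1375])
for s0 in np.arange(-.18,-.13,.005):
    m=(abs(sv-s0)<.0025)&(abs(tv)<.05)&(w[:,2]>.03)&(w[:,2]<.16)
    if m.any(): print("s%.3f t %.4f..%.4f z %.4f..%.4f n%d"%(s0,tv[m].min(),tv[m].max(),w[m,2].min(),w[m,2].max(),m.sum()))
E
```

```text
time_s: 6.08
position: [0.615, 0.1188, 0.0912]
tcp_rot: [-0.0, 0.754, 0.657, -0.0]
wrist_force: [0.2, 0.4, -5.8]
gripper_width: 0.0669
finger_force: 69.7
[0.61500829 0.11882063 0.09116667] [-2.61410400e-04  7.54064117e-01  6.56800745e-01 -1.40384026e-04] [ 0.19859461  0.3792767  -5.75505694]
s-0.180 t -0.0320..0.0125 z 0.1314..0.1354 n10
s-0.175 t -0.0338..0.0300 z 0.0884..0.1376 n19
s-0.170 t -0.0361..0.0301 z 0.0995..0.1404 n25
s-0.165 t -0.0353..0.0304 z 0.0677..0.1393 n29
s-0.160 t -0.0372..0.0303 z 0.0448..0.1390 n94
s-0.155 t -0.0362..0.0289 z 0.0450..0.1367 n166
s-0.150 t -0.0329..0.0250 z 0.0546..0.1328 n34
s-0.145 t -0.0317..0.0248 z 0.0553..0.1268 n116
s-0.140 t -0.0308..0.0241 z 0.0681..0.1251 n154
s-0.135 t -0.0187..0.0045 z 0.0788..0.1139 n5
```

View pics/c3.png

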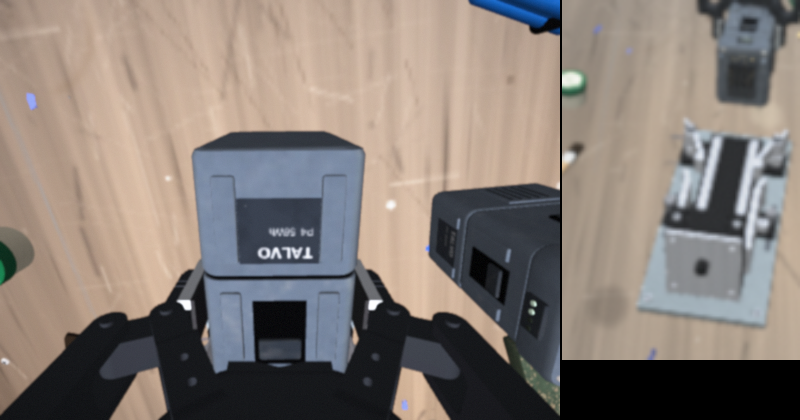

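The pack hangs level, aligned with the bed and just short of its mouth, with the label side up. The side crop shows the head pointing at the nest. I lower to just above bed height.

```bash
python3 -m crank '[{"slide":[0,1,10],"rotation":[0,0,0],"grip":60},{"slide":[0,0,10],"rotation":[0,0,0],"grip":60},{"slide":[-15,0,0],"rotation":[0,0,0],"grip":60},{"slide":[-15,0,0],"rotation":[0,0,0],"grip":60},{"slide":[-15,0,0],"rotation":[0,0,0],"grip":60},{"slide":[-5,0,0],"rotation":[0,0,0],"grip":60},{"slide":[0,0,0],"rotation":[0,0,0],"grip":60}]'; python3 -m crank '[{"slide":[0,0,1],"rotation":[0,0,0],"grip":60},{"slide":[0,0,0],"rotation":[0,0,0],"grip":60}]'
```

```text
time_s: 7.1
position: [0.6094, 0.0686, 0.0715]
tcp_rot: [0.0, 0.754, 0.657, 0.0]
wrist_force: [-0.6, 1.4, -4.2]
gripper_width: 0.0669
finger_force: 69.7
time_s: 7.35
position: [0.6093, 0.0696, 0.0701]
tcp_rot: [-0.0, 0.754, 0.657, -0.0]
wrist_force: [-0.2, 0.6, -3.9]
gripper_width: 0.0669
finger_force: 69.7
```

```bash
python3 -m crank '[{"slide":[0,0,1],"rotation":[0,0,0],"grip":60},{"slide":[0,0,0],"rotation":[0,0,0],"grip":60}]'|sed -n '2p;4p'; python3 -m crank '[{"slide":[0,0,0.7],"rotation":[0,0,0],"grip":60},{"slide":[0,0,0],"rotation":[0,0,0],"grip":60}]'|sed -n '2p;4p'; python3 -m crank '[{"slide":[-10,0,0],"rotation":[0,0,0],"grip":60},{"slide":[0,0,0],"rotation":[0,0,0],"grip":60}]'|sed -n '2p;4p'
```

```text
position: [0.6092, 0.0694, 0.0691]
wrist_force: [0.2, -0.4, -5.2]
position: [0.6093, 0.0692, 0.0685]
wrist_force: [0.6, 1.0, -4.0]
position: [0.6079, 0.0584, 0.0687]
wrist_force: [-0.5, 0.1, -4.6]
```

```bash
for i in 1; do python3 -m crank '[{"slide":[0,0,1],"rotation":[0,0,0],"grip":60},{"slide":[0,0,0],"rotation":[0,0,0],"grip":60}]'|sed -n '2p;4p'; python3 -m crank '[{"slide":[0,0,1],"rotation":[0,0,0],"grip":60},{"slide":[0,0,0],"rotation":[0,0,0],"grip":60}]'|sed -n '2p;4p'; done
```

```text
position: [0.608, 0.059, 0.0682]
wrist_force: [-2.5, -1.3, 1.7]
position: [0.6081, 0.0592, 0.0681]
wrist_force: [-5.2, -1.5, 8.6]
```

```bash
python3 -m crank '[{"slide":[0,0,-1.6],"rotation":[0,0,0],"grip":60},{"slide":[-8,0,0],"rotation":[0,0,0],"grip":60},{"slide":[-8,0,0],"rotation":[0,0,0],"grip":60},{"slide":[0,0,0],"rotation":[0,0,0],"grip":60}]'|sed -n '1p;2p;4p'; python3 -m crank '[{"slide":[-8,0,0],"rotation":[0,0,0],"grip":60},{"slide":[-8,0,0],"rotation":[0,0,0],"grip":60},{"slide":[0,0,0],"rotation":[0,0,0],"grip":60}]'|sed -n '2p;4p'
```

```text
time_s: 9.1
position: [0.6059, 0.0424, 0.0683]
wrist_force: [0.5, -1.3, 0.2]
position: [0.6034, 0.0267, 0.0684]
wrist_force: [-0.7, -1.6, 3.4]
```

```bash
python3 -m crank '[{"slide":[-6,0,-0.6],"rotation":[0,0,0],"grip":60},{"slide":[-6,0,0],"rotation":[0,0,0],"grip":60},{"slide":[0,0,0],"rotation":[0,0,0],"grip":60}]'|sed -n '2p;3p;4p'; python3 -m crank '[{"slide":[-6,0,0],"rotation":[0,0,0],"grip":60},{"slide":[-6,0,0],"rotation":[0,0,0],"grip":60},{"slide":[0,0,0],"rotation":[0,0,0],"grip":60}]'|sed -n '2p;3p;4p'
```

```text
position: [0.6017, 0.0156, 0.0684]
tcp_rot: [-0.0, 0.754, 0.657, -0.0]
wrist_force: [-0.1, 1.8, -2.1]
position: [0.6, 0.003, 0.0684]
tcp_rot: [0.0, 0.754, 0.657, -0.001]
wrist_force: [0.8, -1.0, -3.0]
```

```bash
python3 -m crank '[{"slide":[-5,0,0],"rotation":[0,0,0],"grip":60},{"slide":[-5,0,0],"rotation":[0,0,0],"grip":60},{"slide":[0,0,0],"rotation":[0,0,0],"grip":60}]'|sed -n '2p;4p'; python3 -m crank '[{"slide":[-5,0,0],"rotation":[0,0,0],"grip":60},{"slide":[-5,0,0],"rotation":[0,0,0],"grip":60},{"slide":[0,0,0],"rotation":[0,0,0],"grip":60}]'|sed -n '2p;4p';  python3 -m crank '[{"slide":[-5,0,0],"rotation":[0,0,0],"grip":60},{"slide":[-5,0,0],"rotation":[0,0,0],"grip":60},{"slide":[0,0,0],"rotation":[0,0,0],"grip":60}]'|sed -n '2p;4p'
```

```text
position: [0.5987, -0.007, 0.0686]
wrist_force: [0.7, 1.0, -5.1]
position: [0.5974, -0.0167, 0.0688]
wrist_force: [-1.7, -0.1, -4.6]
position: [0.5963, -0.0264, 0.069]
wrist_force: [0.2, 4.6, -5.3]
```

```bash
python3 -m crank '[{"slide":[-5,0,0.6],"rotation":[0,0,0],"grip":60},{"slide":[-5,0,0],"rotation":[0,0,0],"grip":60},{"slide":[0,0,0],"rotation":[0,0,0],"grip":60}]'|sed -n '2p;4p'; python3 -m crank '[{"slide":[-5,0,0],"rotation":[0,0,0],"grip":60},{"slide":[-5,0,0],"rotation":[0,0,0],"grip":60},{"slide":[0,0,0],"rotation":[0,0,0],"grip":60}]'|sed -n '2p;4p';  python3 -m crank '[{"slide":[-5,0,0],"rotation":[0,0,0],"grip":60},{"slide":[-5,0,0],"rotation":[0,0,0],"grip":60},{"slide":[0,0,0],"rotation":[0,0,0],"grip":60}]'|sed -n '1p;2p;4p'
```

```text
position: [0.5947, -0.0363, 0.0683]
wrist_force: [0.0, -1.6, -2.8]
position: [0.5934, -0.0464, 0.0681]
wrist_force: [2.0, -2.3, -2.8]
time_s: 12.48
position: [0.5918, -0.0564, 0.0679]
wrist_force: [-1.1, -4.8, -2.5]
```

```bash
python3 -m crank '[{"slide":[-5,0,0],"rotation":[0,0,0],"grip":60},{"slide":[-5,0,0],"rotation":[0,0,0],"grip":60},{"slide":[0,0,0],"rotation":[0,0,0],"grip":60}]'|sed -n '2p;4p'; python3 -m crank '[{"slide":[-5,0,0],"rotation":[0,0,0],"grip":60},{"slide":[-5,0,0],"rotation":[0,0,0],"grip":60},{"slide":[0,0,0],"rotation":[0,0,0],"grip":60}]'|sed -n '2p;4p';  python3 -m crank '[{"slide":[-5,0,0],"rotation":[0,0,0],"grip":60},{"slide":[-5,0,0],"rotation":[0,0,0],"grip":60},{"slide":[0,0,0],"rotation":[0,0,0],"grip":60}]'|sed -n '1p;2p;4p'
```

```text
position: [0.5906, -0.0661, 0.0681]
wrist_force: [-0.3, 2.1, -5.3]
position: [0.5891, -0.076, 0.068]
wrist_force: [0.6, 1.9, -3.0]
time_s: 13.6
position: [0.5879, -0.0859, 0.0682]
wrist_force: [-0.5, 0.3, -5.8]
```

```bash
python3 -m crank '[{"slide":[-5,0,0],"rotation":[0,0,0],"grip":60},{"slide":[-5,0,0],"rotation":[0,0,0],"grip":60},{"slide":[0,0,0],"rotation":[0,0,0],"grip":60}]'|sed -n '2p;4p'; python3 -m crank '[{"slide":[-4,0,0],"rotation":[0,0,0],"grip":60},{"slide":[-4,0,0],"rotation":[0,0,0],"grip":60},{"slide":[0,0,0],"rotation":[0,0,0],"grip":60}]'|sed -n '1p;2p;4p'
python3 - <<'E'
from h import *
im,d,K,P=grab("scene"); np.savez("scene4.npz",im=im,d=d,K=K,P=P); S,_,_,_=grab("side")
out=np.zeros((520,800,3),np.uint8); out[:400,:480]=cv2.resize(im[140:240,270:390],(480,400),interpolation=2); out[:500,484:]=cv2.resize(S[190:340,225:320],(316,500),interpolation=2); cv2.imwrite("pics/c4.png",out)
E
```

```text
position: [0.5864, -0.0958, 0.0681]
wrist_force: [1.9, 1.2, -5.0]
time_s: 14.35
position: [0.5855, -0.1036, 0.0682]
wrist_force: [2.3, 5.1, -3.4]
```

View pics/c4.png

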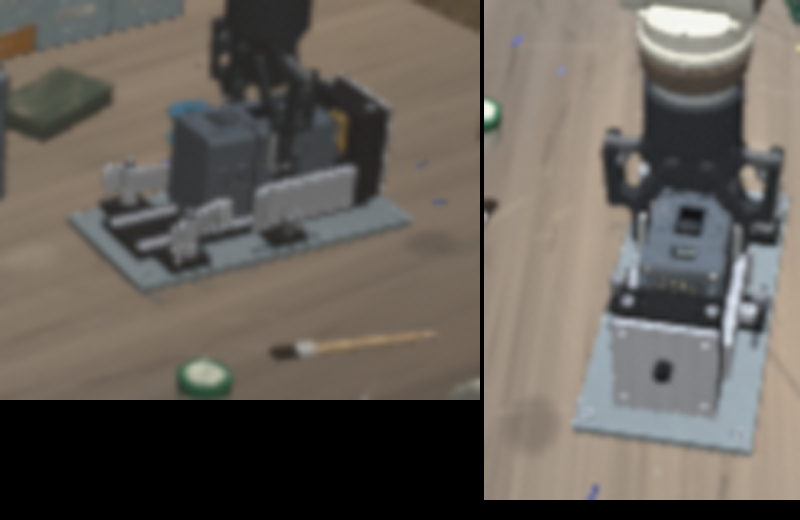

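The pack sits squarely between the cheeks, with its head near the socket recess. I continue in smaller steps, reading the force.

```bash
python3 -m crank '[{"slide":[-4,0,0],"rotation":[0,0,0],"grip":60},{"slide":[-2,0,0],"rotation":[0,0,0],"grip":60},{"slide":[0,0,0],"rotation":[0,0,0],"grip":60}]'|sed -n '2p;4p'; python3 -m crank '[{"slide":[-2,0,0],"rotation":[0,0,0],"grip":60},{"slide":[-2,0,0],"rotation":[0,0,0],"grip":60},{"slide":[0,0,0],"rotation":[0,0,0],"grip":60}]'|sed -n '1p;2p;4p'; python3 -m crank '[{"slide":[-2,0,0],"rotation":[0,0,0],"grip":60},{"slide":[0,0,0],"rotation":[0,0,0],"grip":60}]'|sed -n '1p;2p;4p'
```

```text
position: [0.5846, -0.1094, 0.0682]
wrist_force: [0.6, 2.1, -5.6]
time_s: 15.2
position: [0.5841, -0.1132, 0.0682]
wrist_force: [0.2, -0.1, -3.7]
time_s: 15.45
position: [0.5837, -0.1154, 0.0681]
wrist_force: [0.8, 2.8, -6.4]
```

```bash
python3 -m crank '[{"slide":[-2,0,0],"rotation":[0,0,0],"grip":60},{"slide":[0,0,0],"rotation":[0,0,0],"grip":60}]'|sed -n '2p;4p'; python3 -m crank '[{"slide":[-2,0,0],"rotation":[0,0,0],"grip":60},{"slide":[0,0,0],"rotation":[0,0,0],"grip":60}]'|sed -n '1p;2p;4p'; python3 -m crank '[{"slide":[-1.5,0,0],"rotation":[0,0,0],"grip":60},{"slide":[0,0,0],"rotation":[0,0,0],"grip":60}]'|sed -n '1p;2p;4p'
```

```text
position: [0.5835, -0.1174, 0.0681]
wrist_force: [0.3, -5.1, -5.3]
time_s: 15.95
position: [0.5833, -0.1192, 0.0682]
wrist_force: [0.2, 2.2, -5.2]
time_s: 16.2
position: [0.5833, -0.1203, 0.0684]
wrist_force: [-0.3, 1.4, -3.8]
```

```bash
python3 -m crank '[{"slide":[-1.5,0,0],"rotation":[0,0,0],"grip":60},{"slide":[0,0,0],"rotation":[0,0,0],"grip":60}]'|sed -n '2p;4p'; python3 -m crank '[{"slide":[-1.5,0,0],"rotation":[0,0,0],"grip":60},{"slide":[0,0,0],"rotation":[0,0,0],"grip":60}]'|sed -n '1p;2p;4p'; python3 -m crank '[{"slide":[-1.5,0,0],"rotation":[0,0,0],"grip":60},{"slide":[0,0,0],"rotation":[0,0,0],"grip":60}]'|sed -n '1p;2p;4p'
```

```text
position: [0.583, -0.1219, 0.0682]
wrist_force: [1.3, 7.9, -3.7]
time_s: 16.7
position: [0.5826, -0.1236, 0.068]
wrist_force: [0.2, 5.0, -3.0]
time_s: 16.95
position: [0.5824, -0.125, 0.0681]
wrist_force: [-0.1, 0.4, -3.4]
```

```bash
python3 -m crank '[{"slide":[-1,0,0],"rotation":[0,0,0],"grip":60},{"slide":[0,0,0],"rotation":[0,0,0],"grip":60}]'|sed -n '2p;4p'; python3 -m crank '[{"slide":[-1,0,0],"rotation":[0,0,0],"grip":60},{"slide":[0,0,0],"rotation":[0,0,0],"grip":60}]'|sed -n '1p;2p;4p'; python3 -m crank '[{"slide":[-1,0,0],"rotation":[0,0,0],"grip":60},{"slide":[0,0,0],"rotation":[0,0,0],"grip":60}]'|sed -n '1p;2p;4p'
```

```text
position: [0.5824, -0.126, 0.0683]
wrist_force: [-0.3, 8.4, -3.5]
time_s: 17.45
position: [0.5822, -0.1271, 0.0681]
wrist_force: [-2.2, -4.0, -6.3]
time_s: 17.7
position: [0.5821, -0.128, 0.0681]
wrist_force: [1.3, 2.8, -3.7]
```

```bash
for i in 1; do python3 -m crank '[{"slide":[-1,0,0],"rotation":[0,0,0],"grip":60},{"slide":[0,0,0],"rotation":[0,0,0],"grip":60}]'|sed -n '2p;4p'; python3 -m crank '[{"slide":[-1,0,0],"rotation":[0,0,0],"grip":60},{"slide":[0,0,0],"rotation":[0,0,0],"grip":60}]'|sed -n '1p;2p;4p'; python3 -m crank '[{"slide":[-1,0,0],"rotation":[0,0,0],"grip":60},{"slide":[0,0,0],"rotation":[0,0,0],"grip":60}]'|sed -n '1p;2p;4p';python3 -m crank '[{"slide":[0,0,0],"rotation":[0,0,0],"grip":60}]'|sed -n '1p;2p;4p'; done
```

```text
position: [0.582, -0.1287, 0.0682]
wrist_force: [0.2, 5.7, -4.1]
time_s: 18.2
position: [0.5818, -0.1297, 0.0681]
wrist_force: [-0.9, 3.1, -4.3]
time_s: 18.45
position: [0.5816, -0.1308, 0.068]
wrist_force: [1.4, 5.7, -4.5]
time_s: 18.58
position: [0.5816, -0.1309, 0.068]
wrist_force: [0.0, 6.6, -7.5]
```

```bash
python3 -m crank '[{"slide":[-1,0,0],"rotation":[0,0,0],"grip":60},{"slide":[0,0,0],"rotation":[0,0,0],"grip":60}]'|sed -n '2p;4p'; python3 -m crank '[{"slide":[-1,0,0],"rotation":[0,0,0],"grip":60},{"slide":[0,0,0],"rotation":[0,0,0],"grip":60}]'|sed -n '1p;2p;4p'; python3 -m crank '[{"slide":[0,0,0],"rotation":[0,0,0],"grip":60}]'|sed -n '1p;2p;4p'
```

```text
position: [0.5813, -0.1319, 0.0679]
wrist_force: [1.1, 11.1, -4.1]
time_s: 19.08
position: [0.5814, -0.1325, 0.0681]
wrist_force: [0.6, 10.8, -6.8]
time_s: 19.2
position: [0.5814, -0.1326, 0.0681]
wrist_force: [0.2, 2.0, -3.5]
```

```bash
python3 -m crank '[{"slide":[-0.8,0,0],"rotation":[0,0,0],"grip":60},{"slide":[0,0,0],"rotation":[0,0,0],"grip":60}]'|sed -n '2p;4p'; python3 -m crank '[{"slide":[-0.8,0,0],"rotation":[0,0,0],"grip":60},{"slide":[0,0,0],"rotation":[0,0,0],"grip":60}]'|sed -n '1p;2p;4p'; python3 -m crank '[{"slide":[0,0,0],"rotation":[0,0,0],"grip":60}]'|sed -n '1p;2p;4p'
```

```text
position: [0.5814, -0.1326, 0.0682]
wrist_force: [0.9, 11.8, -4.4]
time_s: 19.7
position: [0.5813, -0.1326, 0.0682]
wrist_force: [1.9, 16.5, -3.2]
time_s: 19.82
position: [0.5814, -0.1326, 0.0682]
wrist_force: [0.8, 15.8, -2.7]
```

Travel has stopped at 16 N after about 6 mm at 5–10 N, so the shoulder is on the face. I ease off slightly and look at the latches.

```bash
python3 -m crank '[{"slide":[0.8,0,0],"rotation":[0,0,0],"grip":60},{"slide":[0,0,0],"rotation":[0,0,0],"grip":60}]'|sed -n '1p;2p;4p'
python3 - <<'E'
from h import *
im,d,K,P=grab("scene"); np.savez("scene5.npz",im=im,d=d,K=K,P=P); W,dw,Kw,Pw=grab("wrist"); np.savez("wrist5.npz",im=W,d=dw,K=Kw,P=Pw)
out=np.zeros((400,800,3),np.uint8); out[:340,:408]=cv2.resize(im[140:240,270:390],(408,340),interpolation=2); out[:300,410:]=cv2.resize(W,(390,300),interpolation=2)[:300]; cv2.imwrite("pics/c5.png",out)
E
```

```text
time_s: 20.08
position: [0.5813, -0.1326, 0.0682]
wrist_force: [0.1, 10.7, -3.8]
```

View pics/c5.png

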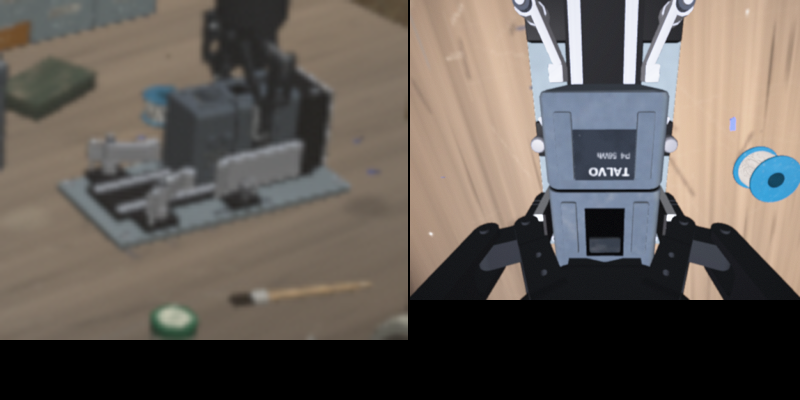

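Run:
```python
from h import *
C=np.array([.5868,-.0939])
for f in("w1.npz","wrist5.npz"):
    z=np.load(f); w=cloud(z["d"],z["K"],z["P"]).reshape(-1,3)
    s=(w[:,:2]-C)@[-.1375,-.9905]; t=(w[:,:2]-C)@[.9905,-.1375]
    for s0 in (-.075,-.065,-.055,-.050,-.046,-.042):
        m=(abs(s-s0)<.002)&(w[:,2]>.045)&(w[:,2]<.06)&(abs(t)<.06)
        l=t[m&(t<0)]; r=t[m&(t>0)]; print(f,s0,l.max().round(4) if len(l) else None,r.min().round(4) if len(r) else None)
```

```text
w1.npz -0.075 -0.04 0.0385
w1.npz -0.065 -0.0359 0.0342
w1.npz -0.055 -0.0315 0.0303
w1.npz -0.05 -0.0309 0.0289
w1.npz -0.046 -0.03 0.0293
w1.npz -0.042 -0.0307 0.0293
wrist5.npz -0.075 -0.0394 0.0379
wrist5.npz -0.065 -0.0352 0.0338
wrist5.npz -0.055 -0.0311 0.0296
wrist5.npz -0.05 -0.0302 0.0287
wrist5.npz -0.046 -0.0303 0.0289
wrist5.npz -0.042 -0.03 0.0288
```

Both latch noses are back at their empty-cradle positions (±0.030), behind the flat end. I relax, release and rise.

```bash
python3 -m crank '[{"slide":[0.7,0,0.3],"rotation":[0,0,0],"grip":60},{"slide":[0,0,0],"rotation":[0,0,0],"grip":70},{"slide":[0,0,0],"rotation":[0,0,0],"grip":85},{"slide":[0,0,0],"rotation":[0,0,0],"grip":85},{"slide":[0,0,0],"rotation":[0,0,0],"grip":85},{"slide":[0,0,-10],"rotation":[0,0,0],"grip":85},{"slide":[0,0,-30],"rotation":[0,0,0],"grip":85},{"slide":[0,0,-50],"rotation":[0,0,0],"grip":85},{"slide":[0,0,-50],"rotation":[0,0,0],"grip":85},{"slide":[0,0,-50],"rotation":[0,0,0],"grip":85},{"slide":[0,0,-30],"rotation":[0,0,0],"grip":85},{"slide":[30,0,0],"rotation":[0,0,0],"grip":85},{"slide":[0,0,0],"rotation":[0,0,0],"grip":85}]'
python3 - <<'E'
from h import *
W,dw,Kw,Pw=grab("wrist"); cv2.imwrite("pics/w6.png",W)
w=cloud(dw,Kw,Pw).reshape(-1,3); C=np.array([.5868,-.0939])
s=(w[:,:2]-C)@[-.1375,-.9905]; t=(w[:,:2]-C)@[.9905,-.1375]
for s0 in (-.065,-.055,-.050,-.046,-.042):
    m=(abs(s-s0)<.002)&(w[:,2]>.045)&(w[:,2]<.06)&(abs(t)<.06); l=t[m&(t<0)]; r=t[m&(t>0)]; print(s0,l.max().round(4) if len(l) else None,r.min().round(4) if len(r) else None)
m=(w[:,2]>.1)&(w[:,2]<.12)&(abs(t)<.05)&(s<.08); print("pack top s",np.percentile(s[m],[.5,99.5]),"t",np.percentile(t[m],[.5,99.5]),np.median(w[m,2]))
E
```

```text
time_s: 21.8
position: [0.5858, -0.1021, 0.2889]
tcp_rot: [0.0, 0.753, 0.658, 0.0]
wrist_force: [0.1, -0.2, 0.6]
gripper_width: 0.085
finger_force: 0.0
-0.065 -0.0351 0.0343
-0.055 -0.0307 0.0308
-0.05 -0.0305 0.0298
-0.046 -0.0299 0.0298
-0.042 -0.0048 0.0002
pack top s [-0.0410084   0.07924902] t [-0.03060134  0.03198635] 0.10987676775634111
```

View pics/w6.png

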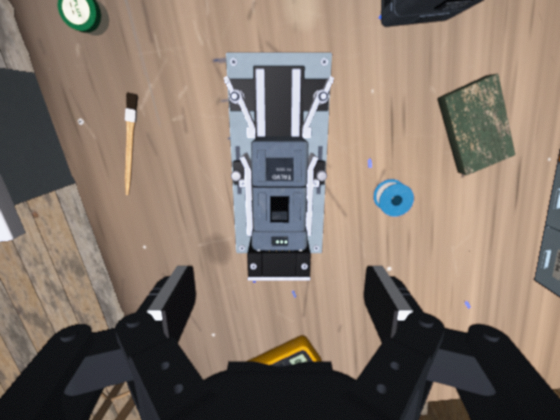

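The pack is seated against the socket at (279,240), its flat end at row 140 is held by both latch noses at (253,132) and (307,132), and the gripper is clear.

```bash
python3 -c "
from station import ctrl
print(ctrl.hand_in())"
```

```text
the job is handed in; nothing more can be done
None
```

The pack is loaded head first on its side, seated in the socket with both latches clicked in behind its flat end; highest push read was about 16 N, nothing else was touched, and the job was handed in at about 22 s.

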